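# Find the high spot of a bent wheel with the dial gauge

## Task

Push the dial gauge along its slide until its sprung plunger presses on the rim of the bent scooter wheel, about half way into its travel, then turn the wheel by its crank to find its one highest spot (there is also a lower bump elsewhere on the rim, so look all the way round). Leave the wheel let go and still with that highest spot under the plunger, which must still be pressing on the rim. Be gentle: never drive the plunger to the end of its travel, do not force the crank, and leave the other things on the bench where they are.

Things in the scene. Friction and masses are not known exactly. Their poses are not given: they have to be found in the camera images.
- stand: Steel base plate of the truing stand, 150 x 320 x 12 mm, fixed. Origin: on the bench, below the wheel's axis. Its y axis points from the wheel's axis along the gauge's slide (plate from y = -85 to +235 mm), z up. The gauge on the slide faces along -y to the wheel's axis.
- wheel_axis (a point): Point on the wheel's vertical axis, 63.5 mm above the bench, on top of the crank's hub. The aluminium wheel lies flat, rim 30 to 54 mm above the bench, bent out of round: the radius from this axis varies smoothly from about 52 to 59 mm, with one highest spot (59 mm) and, over 1.5 rad away, a bump about 2 mm lower. Where they lie differs every time and is only found by gauging.
- crank: Steel crank arm on the wheel (18 mm wide, top 62.5 mm above the bench). Origin: on the wheel's axis at bench level; its x axis points to the handle. Wheel and crank turn as one, endlessly either way, against a friction of about 0.1 N m, and stay where left. Its angle has no fixed relation to the bend.
- crank_top (a point): Centre of the top of the crank's upright black handle, a 16 mm round grip that spins freely on its pin, 38 mm out from the wheel's axis, 65 to 101 mm above the bench. 3 to 5 N turn the wheel, so it can be led round the whole circle with the hand kept at one orientation.
- post_top (a point): Centre of the top of the upright steel post (14 mm thick, top 89 mm above the bench, free above the dial's 53 mm) on the gauge's carriage, 95 mm behind the plunger's free tip. Grip or push it to slide the carriage; the slide has a stiff friction of about 6 N and stays where it is left.
- carriage (a joint): How far the gauge's carriage has been slid towards the wheel (m): 0 fully back, 0.042 at its front stop. At 0 the free plunger tip is 82 mm from the wheel's axis and the post is 177 mm from it.
- plunger: Steel gauge plunger with an 8 mm ball tip, 42 mm above the bench, sprung outwards along the stand's -y. Origin: the foremost point of the tip, which touches the rim: its horizontal distance from the wheel's axis is the rim's radius while it presses. It takes 0.8 N at first, 3.4 N when fully in (16 mm, 0.16 N per mm).
- needle (a joint): Reading of the round dial (52 mm across, face up, 53 mm above the bench, white, black needle): needle angle (rad), 0 with the plunger free and the needle pointing away from the wheel, growing clockwise seen from above by 0.35 rad per mm of plunger travel; 5.6 rad when fully in (16 mm). 17 ticks 0.35 rad apart mark 0 to 16 mm.
- bearing: Loose ball bearing, 22 mm wide, 7 mm thick, lying on the base plate beside the gauge; to be left alone. Origin: centre of its underside.
- bushing: Loose brass bushing, 16 mm wide, 14 mm tall, on the base plate beside the gauge; to be left alone. Origin: centre of its underside.
- spanner: Loose 150 mm spanner lying beside the stand; to be left alone.
- grease_jar: Small clear jar, 44 mm wide, 45 mm tall, beside the stand; to be left alone. Origin: centre of its underside.
- screwdriver: Screwdriver, 170 mm, on the bench; to be left alone.
- solder_spool: Spool, 60 mm wide, 36 mm tall; to be left alone. Origin: centre of its underside.
- phone: Black phone lying flat, 150 x 72 x 9 mm; to be left alone. Origin: centre of its underside.
- flux_bottle: Clear bottle, 40 mm wide, 100 mm tall; to be left alone. Origin: centre of its underside.

How it is judged:
On the way, in this order (a step that is already met when the one before it is completed fails the run):
1. the plunger presses on the rim (at least 1 mm in) (value of joint needle above 0.35 rad and contact force between plunger and anything else above 0.5 N), for 0.2 s.
2. the highest spot has been brought under the pressing plunger (all of step 1 and horizontal distance between wheel_axis and plunger above 0.0581 m), for 0.2 s.
At the end, for the whole second after the job is handed in: The wheel is still, with its highest spot under the plunger (plunger tip at least 58.1 mm from the wheel's axis, that is within some 0.7 mm of the highest reading, some 30 degrees either side), and the plunger presses on the rim with at least 0.5 N, between 1 mm and 15.7 mm into its travel (all of step 2 and value of joint needle below 5.5 rad and velocity of joint needle between -0.1 and 0.1 rad/s and angular speed of crank below 0.1 rad/s); the robot touches nothing.
It fails at once if the plunger is driven to the end of its travel (more than 7 N on its tip) (contact force between plunger and anything else above 7 N).
It fails at once if the crank is forced (more than 80 N between fingers and crank) (contact force between the fingers and crank above 80 N).
It fails at once if another thing on the bench is moved by more than 30 mm (distance of any of bearing, bushing, spanner, grease_jar, screwdriver, solder_spool, phone, flux_bottle from where it was at the start of the episode above 0.03 m).
It also fails if it takes over 58 s, if anything falls off the work surface, if the arm or the gripper's body presses on something with over 40 N, if the wrist force passes 120 N, or if a joint passes its speed limit or range.

## Robot

A 6-joint arm with a two-finger parallel gripper is mounted at the origin on the work surface. World frame = base frame: x ahead of the robot, y to its left, z up, the work surface at z = 0. Lengths are in m, angles in rad, forces in N, time in s.
With the tool pointing down it reaches from about 0.375 to 0.975 m from the base axis. Payload 3.8 kg.
Tool frame: the origin (TCP) lies midway between the tips of the shut fingers; the grasp point (between the pads) lies 19 mm behind it (ctrl.grip_point_offset is the distance from the TCP to the grasp point, in m); z points along the fingers, y is the direction in which the jaws open and shut (so a half turn about z gives the same grasp; the last joint's range is limited). The gripper opens to 88 mm and grips with 3 to 60 N. Pads are 18 mm wide; open, the fingers measure 123 mm over their backs; the gripper's body (75 mm by 187 mm) begins 45 mm behind the grasp point.
Start: joints at [1.285, 0.264, 1.604, -0, 1.274, -0.037], TCP at [0.166, 0.654, 0.239] pointing down, gripper open.
Joint ranges: [-2.63, 2.63], [-0.94, 2.18], [0.31, 2.57], [-1.31, 4.45], [0, 2.66], [-2.55, 2.55]. Speed limits (rad/s): [2.57, 2.57, 3.14, 3.14, 3.14, 3.14].

## Interface

Orientations are given as a unit quaternion [x, y, z, w].
In Python, from rig import ctrl, imaging gives the robot as it stands.
- The arm moves only by the shell command python3 -m jog 'ROWS' [FORCE]. ROWS is JSON, one flat list of numbers, 7 for each row, row after row: the gripper command: -1 is shut, 1 is fully open, values between are in proportion, then the shift along the world's x, y, z in cm, then the turn, a rotation vector about the world's x, y, z in rad. In form: [hand, tx, ty, tz, wx, wy, wz, hand, tx, ty, tz, wx, wy, wz, ...]. A call has exactly 5 rows; each row is the pose to reach, as a shift and turn from the pose measured when the call began; what a row does not reach only later rows make up. A row lasts 1/12 s, in which the tool goes at most 41.7 mm and 7.16 degrees, less where a joint would pass 70% of its speed; a pose out of reach is approached as far as the arm can. A call with a gripper value outside its range is refused whole. The fingers move at their own pace and stop on an object; FORCE is the grip in N (left out, the last holds). Time passes only in rows, so rows that repeat a pose let the fingers close, or fill a call up. It gives the time, the measured TCP pose, the force and the opening at its end, in the units of the state.
- ctrl.observe(): the state, without advancing time (a new reading comes with each control period).
- imaging.read_camera(name): name is "scene" or "side" or "wrist"; returns (picture, depth): 480x640x3 uint8, blue, green, red; 480x640 float32, m along the optical axis (not along the pixel's ray), 0 where there is no reading.
- imaging.camera_info(name): a dict with "vfov" (degrees; the focal length in pixels is half the picture's height over the tangent of half this angle, whatever the lens; pixels are square), "cx", "cy" (the principal point, pixels), "dist" ([k1, k2, p1, p2, k3] as OpenCV has them; the pictures are not rectified), "rvec" (rotation vector, rad) and "tvec" (3), from world to camera coordinates, as OpenCV has them; the wrist camera has in their place "tool_from_camera" (4x4, takes a point from camera to tool coordinates, whose origin is the TCP and whose axes are the flange's). Camera axes: x right, y down, z forward; pixel columns grow to the right and rows downward; lengths in m; the calibration is good to about 2 mm. A picture is of the moment at which its call begins: read the wrist's pose just before it. camera_info takes no time and is no camera call.
- ctrl.job_done(): hands the job in, once; it reports no verdict.
Trained networks look in the newest picture that a camera, given by its name, has taken for a name from the list of things; names that differ only in an ending like _2 or _b are one class to them, and where a whole thing is asked for, a point or a joint stands for the part that bears it (a point fixed in the world has none). Each returns a list of dicts, best first, with "conf" (0 to 1); they miss things now and then, are a little off and sometimes report something else, mostly with a low value. They report only what shows in the picture. A call takes as long as a camera call.
- imaging.regions_of(label, camera): "region" (480x640 bool, what is visible of it) and "bbox" ([centre column, centre row, width, height] in pixels, round what is visible of it).
- imaging.place_of(label, camera): "at" ([column, row] in pixels: a listed point, or the origin of a listed thing).
The state is a dict: "time_s": time; "joints": joint angles; "joint_velocities": joint speeds; "effort": joint torques, N m; "eef_pos": TCP position; "eef_rot": TCP orientation; "contact_force": force on the tool from outside, world axes, zero at the start; "moment": the same for the moment, N m; "grip_width": finger opening in m.
Only numpy, scipy, OpenCV 4.12 (cv2) and the standard library are available. Lean on these libraries where they do the work, as an engineer would, in place of code of your own. Each camera call takes 0.05 s, during which the arm holds its last target.

## Working session

There is one attempt and no reset: what is moved stays moved. The work goes in short steps, Python scripts to look and compute and a shell command to move; the robot and the scene stay as the last step left them, time stands still between calls to the robot, and variables do not carry over. Pictures are saved under pics/ and viewed, and the job is handed in when it is done.

```bash
ls; mkdir -p pics
cat > h.py <<'E'
import numpy as np, cv2
from rig import ctrl, imaging
from scipy.spatial.transform import Rotation as R
def cam(name):
    i=imaging.camera_info(name); f=240/np.tan(np.radians(i['vfov'])/2)
    K=np.array([[f,0,i['cx']],[0,f,i['cy']],[0,0,1]]); d=np.array(i['dist'],float)
    if name=='wrist':
        s=ctrl.observe(); T=np.eye(4); T[:3,:3]=R.from_quat(s['eef_rot']).as_matrix(); T[:3,3]=s['eef_pos']
        M=T@np.array(i['tool_from_camera'])   # world from cam
    else:
        M=np.eye(4); Rm=cv2.Rodrigues(np.array(i['rvec'],float))[0]; M[:3,:3]=Rm.T; M[:3,3]=-Rm.T@np.array(i['tvec'],float).ravel()
    return K,d,M
def ray(c,px,z):
    K,d,M=c
    u=cv2.undistortPoints(np.array([[px]],float),K,d)[0,0]
    v=M[:3,:3]@np.array([u[0],u[1],1]); o=M[:3,3]
    return o+v*(z-o[2])/v[2]
def proj(c,p):
    K,d,M=c; W=np.linalg.inv(M)
    return cv2.projectPoints(np.array(p,float).reshape(-1,3),cv2.Rodrigues(W[:3,:3])[0],W[:3,3],K,d)[0].reshape(-1,2)
E
python3 - <<'E'
from h import *
s=ctrl.observe(); print(s)
for n in ['scene','side','wrist']:
    c=cam(n); im,dp=imaging.read_camera(n); cv2.imwrite(f'pics/{n}0.png',im); print(n,c[2][:3,3].round(3))
    for l,z in [('wheel_axis',.0635),('crank_top',.101),('post_top',.089),('stand',0),('plunger',.042),('bearing',.012),('bushing',.012),('grease_jar',0),('flux_bottle',0)]:
        for r in imaging.place_of(l,n)[:1]: print(l,round(r['conf'],2),np.round(r['at'],1),ray(c,r['at'],z).round(4))
E
```

```text
pics
{'time_s': 0.0, 'joints': array([ 1.28511840e+00,  2.64749827e-01,  1.60536258e+00, -3.43969321e-06,
        1.27370231e+00, -3.69112380e-02]), 'joint_velocities': array([ 0.00083907, -0.00034077, -0.00147788, -0.00021383, -0.0001926 ,
        0.0005679 ]), 'effort': array([ 4.60569427e-04, -5.02127373e+01, -3.56876600e+01,  7.29646906e-02,
        2.94883701e-02, -1.86487291e-04]), 'eef_pos': array([0.16600114, 0.65353773, 0.23739642]), 'eef_rot': array([ 1.24062286e-01,  9.92273810e-01, -1.09687508e-03, -1.76804830e-04]), 'contact_force': array([0.63201   , 0.2292037 , 0.83984003]), 'moment': array([ 0.02221141, -0.03004171,  0.00054292]), 'grip_width': 0.08813549911933624}
scene [0.991 0.596 0.86 ]
wheel_axis 0.94 [301.7 244.6] [ 0.5467 -0.0103  0.0635]
crank_top 0.68 [282.8 238.1] [ 0.5876 -0.0219  0.101 ]
post_top 0.61 [292.2 301.2] [0.6664 0.117  0.089 ]
stand 0.75 [299. 262.] [ 0.5497 -0.0186  0.    ]
bearing 0.58 [264.9 316.9] [0.7025 0.0665 0.012 ]
bushing 0.46 [322.2 305.2] [0.5908 0.1168 0.012 ]
grease_jar 0.7 [246.  280.7] [ 0.676  -0.0479  0.    ]
flux_bottle 0.89 [404.9 408.4] [0.6142 0.3866 0.    ]
side [ 0.477 -1.145  0.782]
wheel_axis 0.93 [336.2 273.8] [ 0.5511 -0.031   0.0635]
crank_top 0.55 [351.6 262.2] [ 0.5825 -0.0477  0.101 ]
post_top 0.78 [381.6 226.1] [0.6695 0.1243 0.089 ]
stand 0.82 [335.5 297.8] [ 0.5488 -0.029   0.    ]
plunger 0.3 [351.1 260.8] [0.5911 0.0535 0.042 ]
bearing 0.63 [401.5 266.8] [0.7091 0.0643 0.012 ]
bushing 0.47 [350.5 256.6] [0.5962 0.1212 0.012 ]
grease_jar 0.74 [393.8 300.3] [ 0.6737 -0.0499  0.    ]
flux_bottle 0.52 [335.7 268.9] [0.5581 0.0888 0.    ]
wrist [0.089 0.673 0.385]
```

View pics/scene0.png

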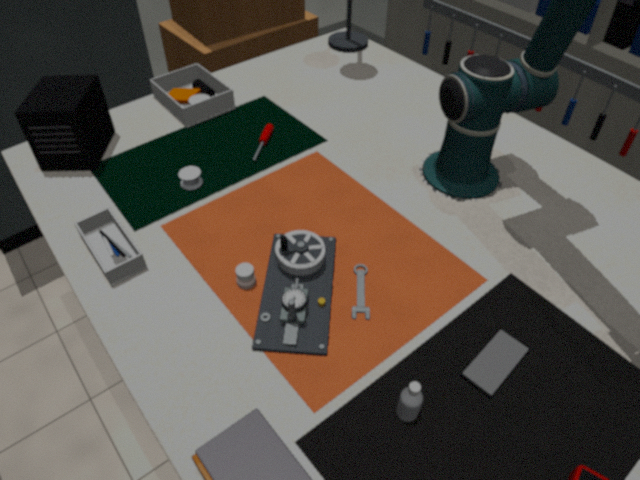

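View pics/side0.png

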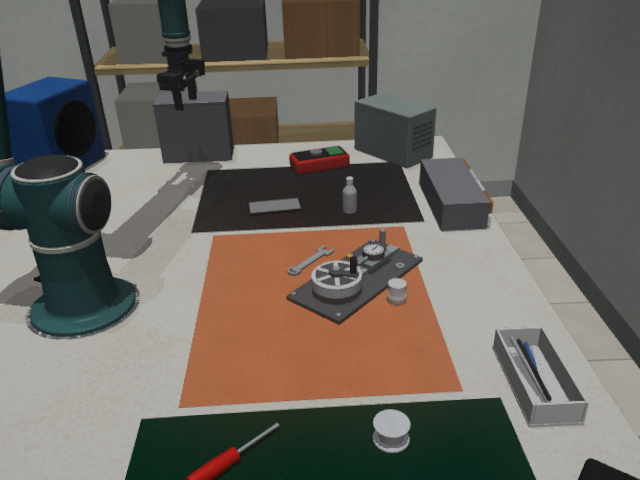

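```bash
python3 -c "
from rig import imaging
print(imaging.camera_info('wrist'))"
python3 -m jog '[1,1.9,-3.4,0.3,0,0,-0.1, 1,3.8,-6.8,0.6,0,0,-0.2, 1,5.7,-10.2,0.9,0,0,-0.3, 1,7.6,-13.6,1.2,0,0,-0.4, 1,9.6,-16.9,1.5,0,0,-0.5]' 15
python3 -m jog '[1,1.9,-3.4,0.3,0,0,-0.1, 1,3.8,-6.8,0.6,0,0,-0.2, 1,5.7,-10.2,0.9,0,0,-0.3, 1,7.6,-13.6,1.2,0,0,-0.4, 1,9.6,-16.9,1.5,0,0,-0.5]'
```

```text
{'vfov': 65.57457007075088, 'cx': 322.40815620102376, 'cy': 236.3490180490309, 'dist': array([-0.07795552,  0.        ,  0.        ,  0.        ,  0.        ]), 'tool_from_camera': array([[ 4.15511213e-04, -9.51864898e-01, -3.06517607e-01,
         7.91452609e-02],
       [ 9.99999878e-01,  4.77683632e-04, -1.27820125e-04,
        -5.87311201e-04],
       [ 2.68085934e-04, -3.06517516e-01,  9.51864980e-01,
        -1.46011668e-01],
       [ 0.00000000e+00,  0.00000000e+00,  0.00000000e+00,
         1.00000000e+00]])}
time_s: 1.92
eef_pos: [0.2625, 0.4836, 0.2538]
eef_rot: [0.368, 0.93, -0.0, 0.0]
contact_force: [0.6, 1.2, -0.5]
grip_width: 0.0878
time_s: 2.33
eef_pos: [0.3589, 0.3128, 0.2693]
eef_rot: [0.588, 0.809, 0.0, 0.0]
contact_force: [0.6, 0.0, 0.8]
grip_width: 0.0882
```

```bash
python3 -m jog '[1,1.9,-3.4,0.3,0,0,-0.1, 1,3.8,-6.8,0.6,0,0,-0.2, 1,5.7,-10.2,0.9,0,0,-0.3, 1,7.6,-13.6,1.2,0,0,-0.4, 1,9.6,-16.9,1.5,0,0,-0.5]'
python3 -m jog '[1,1.9,-3.2,0.3,0,0,-0.1, 1,3.8,-6.4,0.6,0,0,-0.2, 1,5.7,-9.6,0.9,0,0,-0.3, 1,7.6,-12.8,1.2,0,0,-0.4, 1,9.6,-16,1.5,0,0,-0.5]'
cat > look.py <<'E'
from h import *
import sys
c=cam('wrist'); im,dp=imaging.read_camera('wrist'); cv2.imwrite(f'pics/{sys.argv[1]}.png',im)
for l,z in [('wheel_axis',.0635),('crank_top',.101),('post_top',.089),('stand',0),('plunger',.042),('bearing',.012),('bushing',.012)]:
    for r in imaging.place_of(l,'wrist')[:1]: print(l,round(r['conf'],2),np.round(r['at'],1),ray(c,r['at'],z).round(4))
E
python3 look.py w1
```

```text
time_s: 2.75
eef_pos: [0.4554, 0.1419, 0.2849]
eef_rot: [0.772, 0.636, 0.001, 0.0]
contact_force: [1.0, 0.9, -0.1]
grip_width: 0.0881
time_s: 3.17
eef_pos: [0.5519, -0.02, 0.3003]
eef_rot: [0.906, 0.423, 0.001, 0.001]
contact_force: [1.0, -0.2, -0.6]
grip_width: 0.0879
wheel_axis 0.79 [312.9 191.8] [ 0.5484 -0.0107  0.0635]
crank_top 0.97 [348.8 185.2] [ 0.5835 -0.0225  0.101 ]
post_top 0.25 [314.7 179.3] [0.5612 0.0009 0.089 ]
stand 0.74 [312.  178.8] [ 0.5487 -0.0064  0.    ]
plunger 0.46 [319.2 112.1] [0.6047 0.0463 0.042 ]
bearing 0.63 [378.1  34.8] [0.7047 0.0679 0.012 ]
bushing 0.48 [266.7  72.9] [0.5877 0.1153 0.012 ]
```

View pics/w1.png

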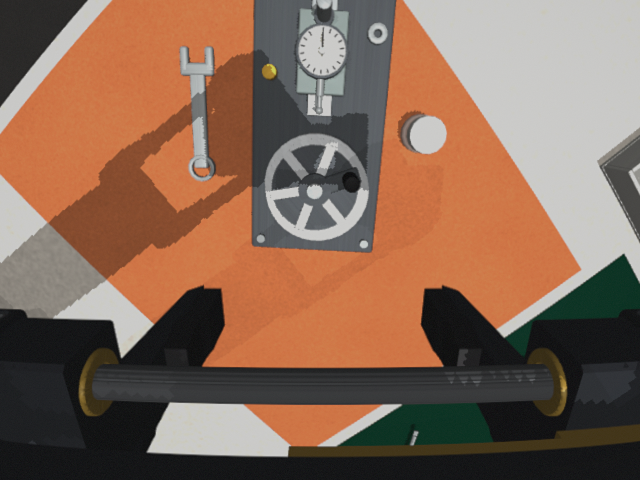

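```bash
python3 -m jog '[1,2.3,2.6,-2,0,0,-0.02, 1,4.6,5.2,-4,0,0,-0.03, 1,6.9,7.8,-6,0,0,-0.04, 1,9.2,10.5,-8,0,0,-0.06, 1,11.7,13.2,-10,0,0,-0.07]'
python3 -m jog '[0,0,0,0,0,0,0, 0,0,0,0,0,0,0, 0,0,0,0,0,0,0, 0,0,0,0,0,0,0, 0,0,0,0,0,0,0]'
python3 look.py w2
```

```text
time_s: 3.98
eef_pos: [0.6674, 0.1179, 0.1994]
eef_rot: [0.919, 0.395, 0.001, 0.0]
contact_force: [-0.0, -0.8, 0.9]
grip_width: 0.0883
time_s: 4.4
eef_pos: [0.6675, 0.1173, 0.2017]
eef_rot: [0.919, 0.395, 0.002, 0.001]
contact_force: [0.5, -1.2, -0.0]
grip_width: 0.0564
wheel_axis 0.56 [322.7 398.1] [ 0.55   -0.0091  0.0635]
crank_top 0.84 [364.  414.3] [ 0.5858 -0.0215  0.101 ]
post_top 0.94 [320.1 231.7] [0.6671 0.1175 0.089 ]
stand 0.77 [322.9 356.9] [ 0.5509 -0.0088  0.    ]
plunger 0.67 [325.8 316.8] [0.604  0.0436 0.042 ]
bearing 0.85 [386.6 216.4] [0.706  0.0687 0.012 ]
bushing 0.56 [265.6 262.7] [0.5907 0.1142 0.012 ]
```

View pics/w2.png

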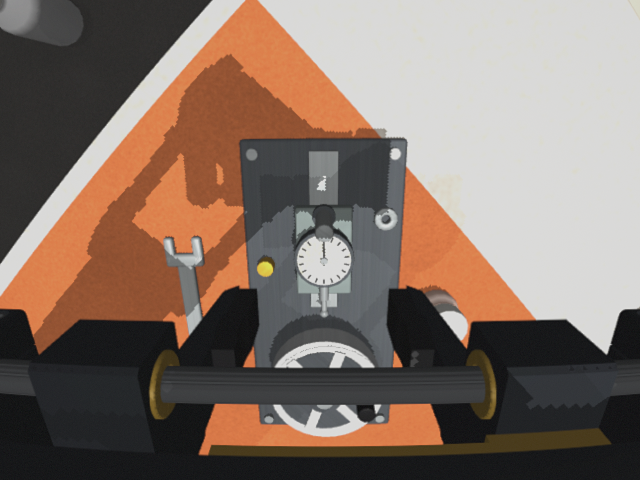

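```bash
python3 -m jog '[0,0,0,-3.5,0,0,0, 0,0,0,-7,0,0,0, 0,0,0,-10.5,0,0,0, 0,0,0,-13,0,0,0, -0.2,0,0,-14.0,0,0,0]'
python3 -m jog '[-1,0,0,0,0,0,0, -1,0,0,0,0,0,0, -1,0,0,0,0,0,0, -1,0,0,0,0,0,0, -1,0,0,0,0,0,0]' 25
python3 look.py w3
```

```text
time_s: 5.22
eef_pos: [0.6638, 0.117, 0.0544]
eef_rot: [0.919, 0.395, -0.003, -0.001]
contact_force: [-0.4, -0.3, -1.2]
grip_width: 0.0394
time_s: 5.63
eef_pos: [0.6672, 0.1151, 0.0563]
eef_rot: [0.919, 0.395, 0.0, 0.002]
contact_force: [5.8, -5.8, -7.6]
grip_width: 0.0129
post_top 0.75 [320.7 350. ] [0.6675 0.1152 0.089 ]
stand 0.73 [425.6 280.5] [0.7034 0.0619 0.    ]
plunger 0.52 [322.1 437.9] [0.6045 0.0478 0.042 ]
bearing 0.68 [424.7 283.3] [0.703  0.0675 0.012 ]
```

View pics/w3.png

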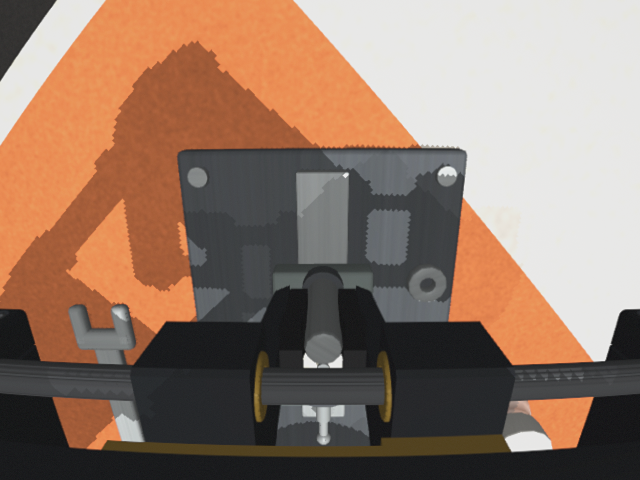

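```bash
python3 -m jog '[-1,-0.4,-0.4,0.2,0,0,0, -1,-0.9,-0.95,0.2,0,0,0, -1,-1.4,-1.5,0.2,0,0,0, -1,-1.9,-2.0,0.2,0,0,0, -1,-2.3,-2.45,0.2,0,0,0]' 25
python3 -m jog '[-1,0,0,0,0,0,0, -1,0,0,0,0,0,0, -1,0,0,0,0,0,0, -1,0,0,0,0,0,0, -1,0,0,0,0,0,0]' 25
python3 look.py w4
```

```text
time_s: 6.45
eef_pos: [0.6452, 0.0915, 0.0566]
eef_rot: [0.919, 0.395, 0.002, 0.002]
contact_force: [10.5, 5.8, -22.6]
grip_width: 0.0128
time_s: 6.87
eef_pos: [0.6448, 0.0911, 0.0564]
eef_rot: [0.919, 0.395, 0.001, 0.002]
contact_force: [0.7, -3.4, -10.0]
grip_width: 0.0129
post_top 0.6 [319.7 348.4] [0.6452 0.0919 0.089 ]
stand 0.81 [320.4 437.1] [ 0.5512 -0.0071  0.    ]
plunger 0.38 [323.2 422.2] [0.5907 0.0321 0.042 ]
bearing 0.67 [429.3 223.7] [0.7044 0.0693 0.012 ]
bushing 0.66 [223.9 300.9] [0.5904 0.1142 0.012 ]
```

View pics/w4.png

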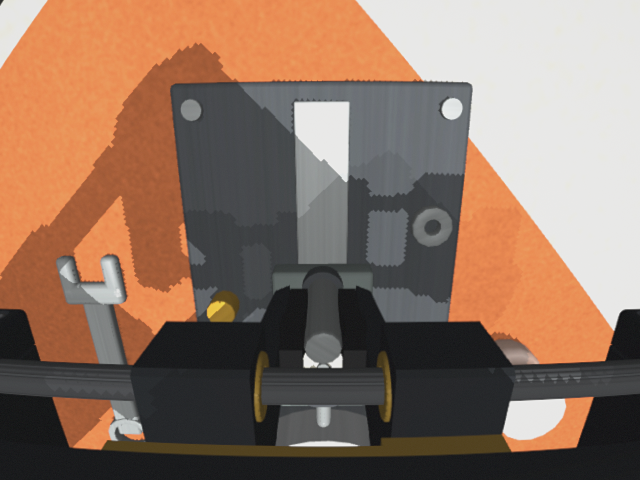

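```bash
python3 -m jog '[0,0,0,0,0,0,0, 0,0,0,0,0,0,0, 0,0,0,0.5,0,0,0, 0,0,0,4,0,0,0, 0,0,0,8,0,0,0]' 15
python3 -m jog '[-0.1,-1.5,-2.8,0,0,0,0, -0.1,-3,-5.6,0,0,0,0, -0.1,-4.5,-8.5,0,0,0,0, -0.1,-5.9,-11.3,0,0,0,0, -0.1,-5.9,-11.3,0,0,0,0]'
python3 look.py w5
```

```text
time_s: 7.68
eef_pos: [0.6433, 0.0917, 0.1357]
eef_rot: [0.919, 0.395, -0.0, 0.001]
contact_force: [-0.4, 0.2, 0.1]
grip_width: 0.0432
time_s: 8.1
eef_pos: [0.5835, -0.0247, 0.138]
eef_rot: [0.919, 0.394, 0.001, 0.002]
contact_force: [-0.7, 0.1, -0.2]
grip_width: 0.0399
wheel_axis 0.63 [268.  266.9] [ 0.5506 -0.0103  0.0635]
crank_top 0.63 [321.7 268.3] [ 0.5857 -0.0232  0.101 ]
post_top 0.59 [244.4  13.4] [0.6454 0.0925 0.089 ]
stand 0.74 [276.8 233.5] [ 0.5513 -0.0075  0.    ]
plunger 0.48 [268.6 172.3] [0.5901 0.0312 0.042 ]
bearing 0.68 [356.3   3.1] [0.7057 0.0696 0.012 ]
bushing 0.91 [188.4  79.8] [0.59   0.1144 0.012 ]
```

View pics/w5.png

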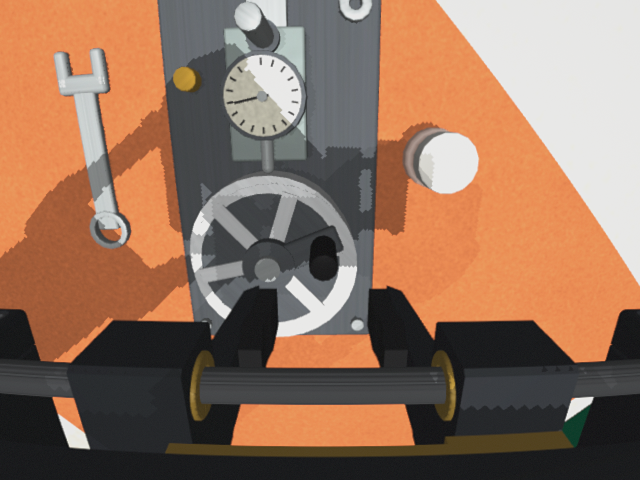

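Run:
```python
import cv2
im=cv2.imread('pics/w5.png')[40:150,205:320]; cv2.imwrite('pics/c5.png',cv2.resize(im,None,fx=5,fy=5,interpolation=cv2.INTER_CUBIC))
```

```text
(no output)
```

View pics/c5.png

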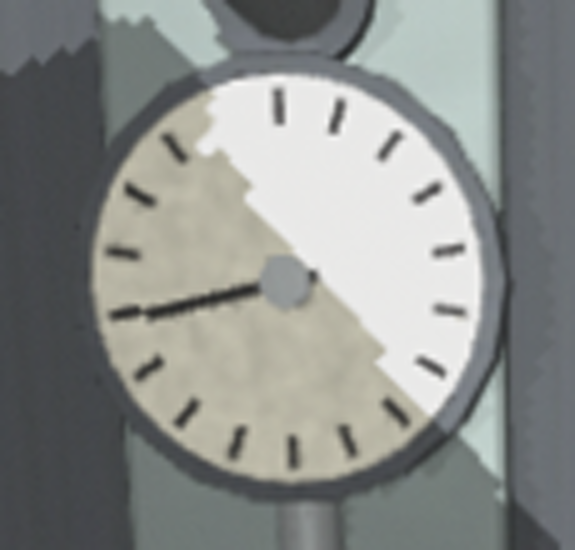

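```bash
python3 -m jog '[0,1.5,2.9,0,0,0,0, 0,3,5.8,0,0,0,0, 0,4.5,8.7,0,0,0,0, 0,6.1,11.6,0,0,0,0, 0,6.1,11.6,-2,0,0,0]' 
python3 -m jog '[0,0,0,-3,0,0,0, 0,0,0,-5.5,0,0,0, -1,0,0,-5.5,0,0,0, -1,0,0,-5.5,0,0,0, -1,0,0,-5.5,0,0,0]' 25
python3 -m jog '[-1,0,0,0,0,0,0, -1,0,0,0,0,0,0, -1,0.1,0.1,0,0,0,0, -1,0.2,0.2,0,0,0,0, -1,0.28,0.29,0,0,0,0]' 25
python3 -m jog '[-1,0,0,0,0,0,0, -1,0,0,0,0,0,0, 0,0,0,0,0,0,0, 0,0,0,0,0,0,0, 0,0,0,1,0,0,0]' 15
```

```text
time_s: 8.92
eef_pos: [0.6522, 0.102, 0.1204]
eef_rot: [0.918, 0.397, 0.006, 0.001]
contact_force: [0.5, -0.3, 0.9]
grip_width: 0.0442
time_s: 9.33
eef_pos: [0.6528, 0.1024, 0.0662]
eef_rot: [0.918, 0.398, 0.006, 0.001]
contact_force: [0.9, 0.6, 0.4]
grip_width: 0.0262
time_s: 9.75
eef_pos: [0.6561, 0.1053, 0.0672]
eef_rot: [0.918, 0.397, 0.007, 0.001]
contact_force: [-0.3, 0.3, -0.4]
grip_width: 0.0003
time_s: 10.17
eef_pos: [0.654, 0.1051, 0.0749]
eef_rot: [0.918, 0.397, 0.004, 0.001]
contact_force: [0.0, -0.5, 0.4]
grip_width: 0.0182
```

```bash
python3 -m jog '[0.1,0,0,0,0,0,0, 0.1,0,0,0,0,0,0, 0.1,0,0,0,0,0,0, 0.1,-0.3,-0.4,0,0,0,0, 0.1,-0.4,-0.6,0,0,0,0]' 
python3 -m jog '[0.1,0,0,0,0,0,0, 0.1,0,0,0,0,0,0, 0.1,0,0,0,0,0,0, 0.1,0,0,0,0,0,0, 0.1,0,0,0,0,0,0]'
python3 look.py w6
```

```text
time_s: 10.58
eef_pos: [0.6494, 0.0987, 0.0747]
eef_rot: [0.918, 0.397, 0.004, 0.001]
contact_force: [0.2, 0.6, 0.2]
grip_width: 0.0485
time_s: 11.0
eef_pos: [0.6495, 0.0988, 0.0746]
eef_rot: [0.918, 0.397, 0.004, 0.001]
contact_force: [0.1, -0.6, 0.5]
grip_width: 0.0484
crank_top 0.69 [422.2 231.8] [0.7035 0.1059 0.101 ]
post_top 0.75 [322.8 337.8] [0.6455 0.0932 0.089 ]
stand 0.79 [322.1 429.7] [ 0.5502 -0.0085  0.    ]
plunger 0.57 [326.  412.3] [0.5904 0.0312 0.042 ]
bearing 0.82 [420.5 234.2] [0.702  0.0684 0.012 ]
bushing 0.54 [233.8 301.6] [0.589  0.1139 0.012 ]
```

View pics/w6.png

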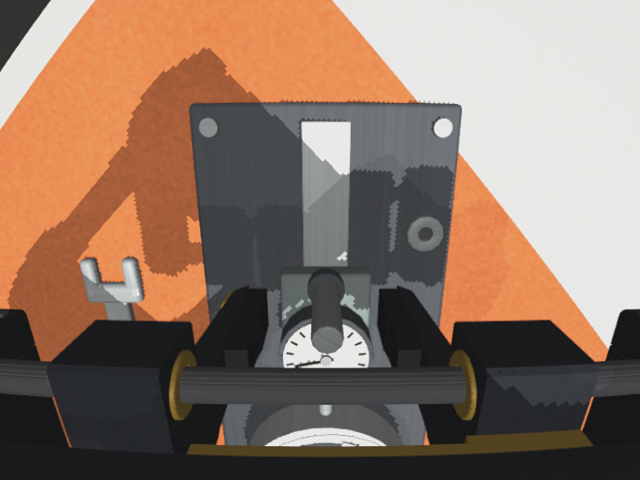

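```bash
python3 -m jog '[0,-0.4,-0.6,-0.9,0,0,0, -1,-0.4,-0.6,-1.2,0,0,0, -1,-0.4,-0.6,-1.2,0,0,0, -1,-0.4,-0.6,-1.2,0,0,0, -1,-0.4,-0.6,-1.2,0,0,0]' 25
python3 -m jog '[-1,0,0,0,0,0,0, -1,0,0,0,0,0,0, -1,0.1,0.1,0,0,0,0, -1,0.2,0.2,0,0,0,0, -1,0.27,0.29,0,0,0,0]' 25
```

```text
time_s: 11.82
eef_pos: [0.6454, 0.0926, 0.0625]
eef_rot: [0.918, 0.397, 0.004, 0.001]
contact_force: [0.4, 0.3, 0.4]
grip_width: 0.0194
time_s: 12.23
eef_pos: [0.6481, 0.0947, 0.0626]
eef_rot: [0.918, 0.397, 0.004, 0.001]
contact_force: [-0.0, -6.0, 0.7]
grip_width: 0.0134
```

```bash
python3 -m jog '[-1,0,0,0,0,0,0, 0,0,0,0,0,0,0, 0,0,0,0,0,0,0, 0,0,0,3.5,0,0,0, 0,0,0,7,0,0,0]' 15
python3 -m jog '[-0.1,-1.5,-2.8,0,0,0,0, -0.1,-3,-5.6,0,0,0,0, -0.1,-4.5,-8.5,0,0,0,0, -0.1,-6.2,-11.7,0,0,0,0, -0.1,-6.2,-11.7,0,0,0,0]'
cat > crop.py <<'E'
import cv2,sys
im=cv2.imread(f'pics/{sys.argv[1]}.png'); x,y=int(sys.argv[2]),int(sys.argv[3])
im=im[max(0,y-60):y+60,max(0,x-60):x+60]; cv2.imwrite(f'pics/c_{sys.argv[1]}.png',cv2.resize(im,None,fx=4,fy=4,interpolation=cv2.INTER_CUBIC))
E
python3 look.py w7; python3 crop.py w7 262 97
```

```text
time_s: 12.65
eef_pos: [0.6452, 0.095, 0.1299]
eef_rot: [0.918, 0.398, 0.0, -0.0]
contact_force: [0.7, 0.8, -0.2]
grip_width: 0.0381
time_s: 13.07
eef_pos: [0.5804, -0.0256, 0.1297]
eef_rot: [0.918, 0.396, -0.001, -0.0]
contact_force: [0.2, -0.5, -0.1]
grip_width: 0.04
wheel_axis 0.74 [268.2 268.2] [ 0.5498 -0.0103  0.0635]
crank_top 0.75 [323.  268.9] [ 0.585  -0.0222  0.101 ]
stand 0.61 [280.9 234.4] [ 0.5517 -0.0099  0.    ]
plunger 0.63 [268.9 167.1] [0.5903 0.0327 0.042 ]
bushing 0.85 [188.7  75.5] [0.5892 0.1131 0.012 ]
```

View pics/c_w7.png

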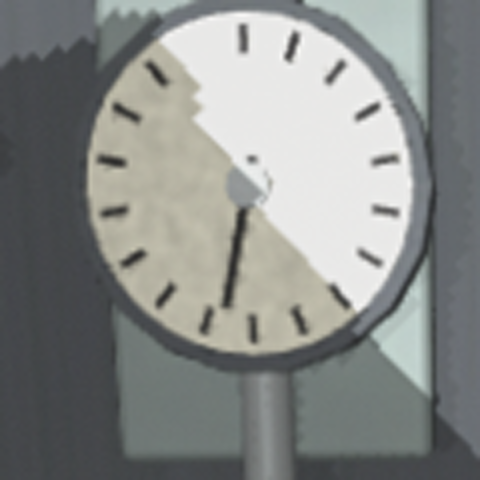

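View pics/w7.png

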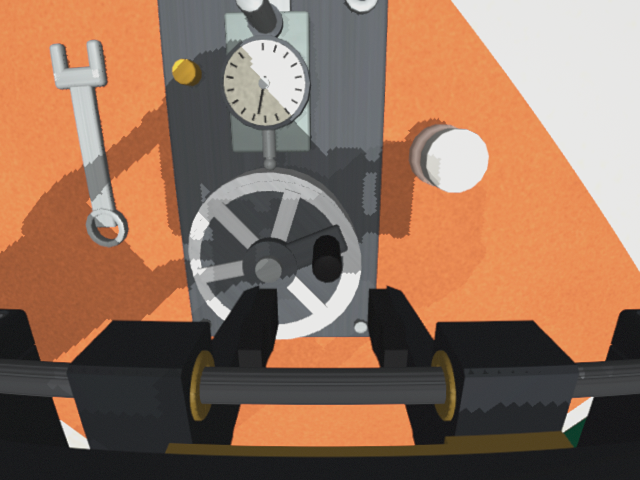

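```bash
python3 -m jog '[-0.1,0.45,0.3,-1,0,0,0, -0.1,0.45,0.3,-3,0,0,0, -0.1,0.45,0.3,-5.8,0,0,0, -1,0.45,0.3,-5.8,0,0,0, -1,0.45,0.3,-5.8,0,0,0]' 15
python3 -m jog '[-1,0,0,0,0,0,0, -1,0,0,0,0,0,0, -1,0,0,0,0,0,0, -1,0,0,0,0,0,0, -1,0,0,0,0,0,0]' 15
python3 look.py w8
```

```text
time_s: 13.88
eef_pos: [0.5864, -0.0171, 0.0694]
eef_rot: [0.917, 0.399, -0.002, -0.002]
contact_force: [-0.9, 0.3, -0.4]
grip_width: 0.0285
time_s: 14.3
eef_pos: [0.5897, -0.0184, 0.0707]
eef_rot: [0.917, 0.399, 0.001, 0.001]
contact_force: [6.5, -4.7, -10.2]
grip_width: 0.0156
crank_top 0.81 [318.7 359.6] [ 0.5853 -0.0221  0.101 ]
post_top 0.74 [265.1 277.5] [0.5895 0.0119 0.089 ]
stand 0.78 [263.2 279.4] [ 0.5496 -0.0074  0.    ]
plunger 0.72 [251.3 210.7] [0.5898 0.0309 0.042 ]
bushing 0.76 [150.9  84.7] [0.5906 0.1134 0.012 ]
```

View pics/w8.png

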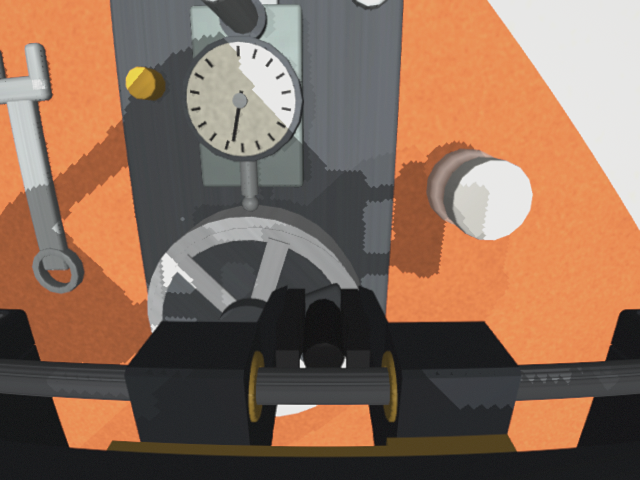

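```bash
cat > rim.py <<'E'
from h import *
i=imaging.camera_info('wrist'); f=240/np.tan(np.radians(i['vfov'])/2)
K=np.array([[f,0,i['cx']],[0,f,i['cy']],[0,0,1]]); d=np.array(i['dist'])
def M(p,q):
    T=np.eye(4);T[:3,:3]=R.from_quat(np.array(q)/np.linalg.norm(q)).as_matrix();T[:3,3]=p; return T@np.array(i['tool_from_camera'])
for n,p,q in [('w1',[.5519,-.02,.3003],[.906,.423,.001,.001]),('w7',[0.5804,-0.0256,0.1297],[0.918,0.396,-0.001,0])]:
    c=(K,d,M(p,q)); im=cv2.imread(f'pics/{n}.png')
    # polar unwrapped: rows radius 35..70 mm, cols world angle 0..360
    A=np.radians(np.arange(0,360,0.5)); r=np.arange(.070,.035,-.0002)
    ax=np.array([.5502,-.0103])
    P=np.stack([ax[0]+r[:,None]*np.cos(A),ax[1]+r[:,None]*np.sin(A),np.full((len(r),len(A)),.054)],-1)
    m=proj(c,P).reshape(len(r),len(A),2).astype(np.float32)
    o=cv2.remap(im,m[...,0],m[...,1],cv2.INTER_LINEAR)
    o=cv2.resize(o,(720,350))
    for rr in (52,59): cv2.line(o,(0,int((70-rr)*10)),(10,int((70-rr)*10)),(0,0,255),2)
    for a in range(0,360,45): cv2.putText(o,str(a),(a*2,12),0,.4,(0,255,255))
    cv2.imwrite(f'pics/pol_{n}.png',o)
E
python3 rim.py
```

```text
(no output)
```

View pics/pol_w1.png

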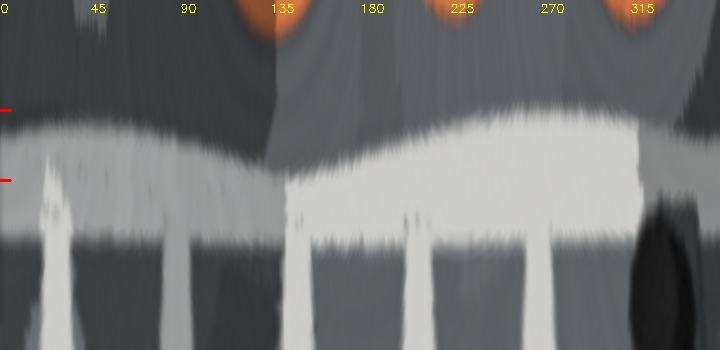

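View pics/pol_w7.png

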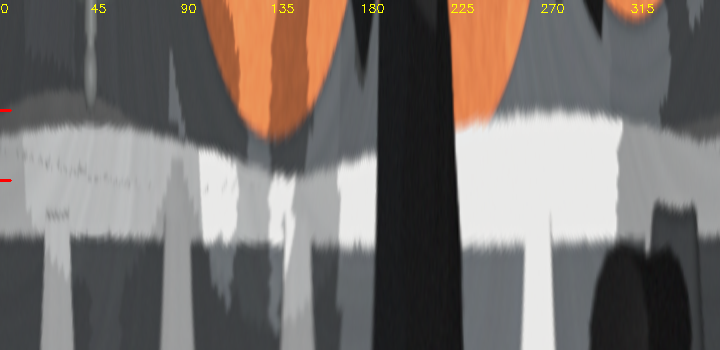

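```bash
python3 -m jog '[-1,0.12,0.43,0,0,0,0, -1,0.19,0.88,0,0,0,0, -1,0.21,1.33,0,0,0,0, -1,0.17,1.78,0,0,0,0, -1,0.08,2.22,0,0,0,0]' 15
python3 look.py w9
```

```text
time_s: 15.12
eef_pos: [0.5915, 0.0026, 0.0707]
eef_rot: [0.917, 0.399, 0.001, 0.002]
contact_force: [3.0, -4.9, -10.6]
grip_width: 0.0148
crank_top 0.78 [320.7 363.5] [ 0.5864 -0.0029  0.101 ]
post_top 0.69 [253.1  33.3] [0.6478 0.0939 0.089 ]
plunger 0.66 [277.8 245.7] [0.5884 0.0304 0.042 ]
bearing 0.69 [394.   23.3] [0.704  0.0692 0.012 ]
bushing 0.9 [178.2 117.2] [0.5907 0.1129 0.012 ]
```

View pics/w9.png

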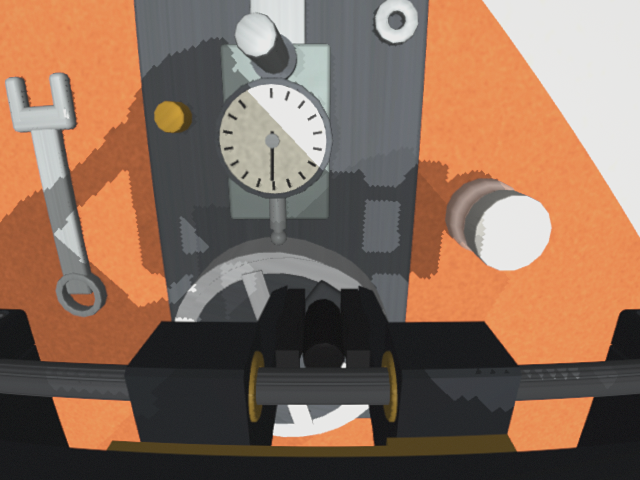

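```bash
python3 -m jog '[-1,-0.14,0.47,0,0,0,0, -1,-0.34,0.91,0,0,0,0, -1,-0.6,1.33,0,0,0,0, -1,-0.91,1.71,0,0,0,0, -1,-1.26,2.04,0,0,0,0]' 15
python3 look.py w10
```

```text
time_s: 15.93
eef_pos: [0.5791, 0.0237, 0.0708]
eef_rot: [0.917, 0.399, 0.002, 0.002]
contact_force: [5.9, -2.8, -11.9]
grip_width: 0.0154
wheel_axis 0.66 [325.8 311. ] [0.5765 0.0173 0.0635]
crank_top 0.6 [321.  360.6] [0.575 0.019 0.101]
post_top 0.64 [328.8  55.5] [0.6482 0.0938 0.089 ]
stand 0.79 [322.8 311.3] [ 0.5515 -0.008   0.    ]
plunger 0.73 [ 99.3 214.3] [0.5223 0.1241 0.042 ]
bearing 0.56 [438.   42.2] [0.7028 0.0686 0.012 ]
bushing 0.94 [221.3 129.4] [0.5905 0.1136 0.012 ]
```

View pics/w10.png

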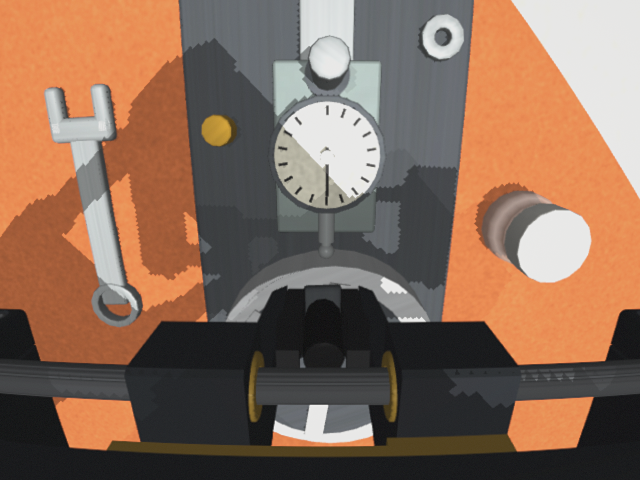

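```bash
python3 -m jog '[-1,-0.38,0.28,0,0,0,0, -1,-0.78,0.5,0,0,0,0, -1,-1.21,0.68,0,0,0,0, -1,-1.65,0.8,0,0,0,0, -1,-2.1,0.87,0,0,0,0]' 15
python3 look.py w11 | grep crank
python3 -m jog '[-1,-0.44,0.01,0,0,0,0, -1,-0.87,-0.03,0,0,0,0, -1,-1.3,-0.12,0,0,0,0, -1,-1.72,-0.25,0,0,0,0, -1,-2.11,-0.43,0,0,0,0]' 15
python3 look.py w12
```

```text
time_s: 16.75
eef_pos: [0.5583, 0.0327, 0.0708]
eef_rot: [0.917, 0.399, 0.002, 0.002]
contact_force: [6.8, -2.1, -12.5]
grip_width: 0.0153
crank_top 0.91 [317.7 359.3] [0.5536 0.0293 0.101 ]
time_s: 17.57
eef_pos: [0.5374, 0.0289, 0.0708]
eef_rot: [0.917, 0.399, 0.003, 0.001]
contact_force: [7.5, -1.3, -13.7]
grip_width: 0.0154
wheel_axis 0.92 [393.5 336.2] [ 0.5491 -0.0096  0.0635]
crank_top 0.59 [322.3 361.6] [0.5332 0.0236 0.101 ]
stand 0.62 [376.8 277.7] [ 0.5512 -0.0085  0.    ]
plunger 0.44 [395.7 203.7] [0.5909 0.0332 0.042 ]
bushing 0.71 [283.9  79.5] [0.5908 0.1139 0.012 ]
```

View pics/w11.png

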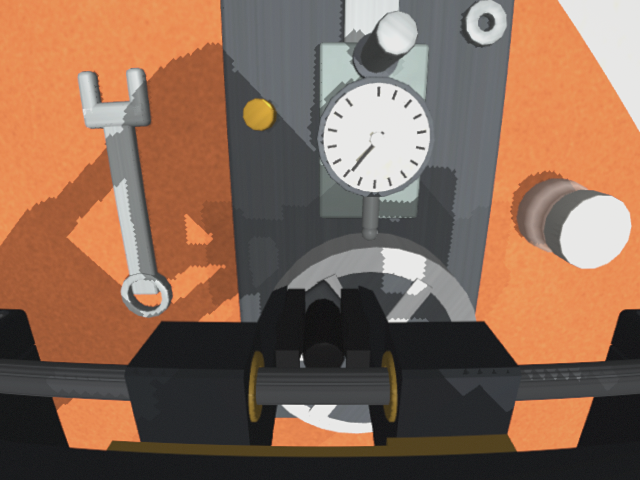

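View pics/w12.png

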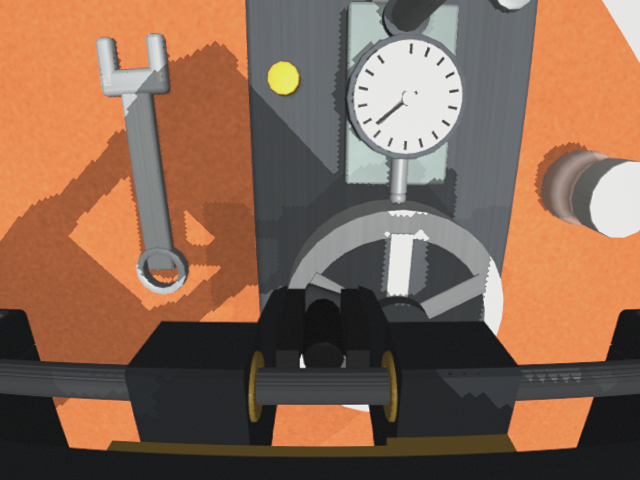

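```bash
python3 -m jog '[-1,-0.34,-0.2,0,0,0,0, -1,-0.67,-0.43,0,0,0,0, -1,-0.97,-0.69,0,0,0,0, -1,-1.24,-0.98,0,0,0,0, -1,-1.48,-1.3,0,0,0,0]' 15
python3 look.py w13
python3 - <<'E'
import cv2,numpy as np
o=[]
for n,x,y in [('w11',376,136),('w12',406,97)]:
    o.append(cv2.resize(cv2.imread(f'pics/{n}.png')[y-65:y+65,x-65:x+65],(390,390),interpolation=cv2.INTER_CUBIC))
cv2.imwrite('pics/cc.png',np.hstack(o))
E
```

```text
time_s: 18.38
eef_pos: [0.5227, 0.0161, 0.0709]
eef_rot: [0.917, 0.398, 0.003, 0.001]
contact_force: [8.4, 1.6, -15.5]
grip_width: 0.0151
wheel_axis 0.76 [400.2 298.7] [ 0.5493 -0.0091  0.0635]
crank_top 0.78 [318.7 359.2] [0.5183 0.0124 0.101 ]
stand 0.77 [380.4 249.6] [ 0.5505 -0.0084  0.    ]
plunger 0.63 [401.9 161.9] [0.5912 0.0337 0.042 ]
bushing 0.76 [284.1  39.8] [0.5896 0.1147 0.012 ]
```

View pics/cc.png

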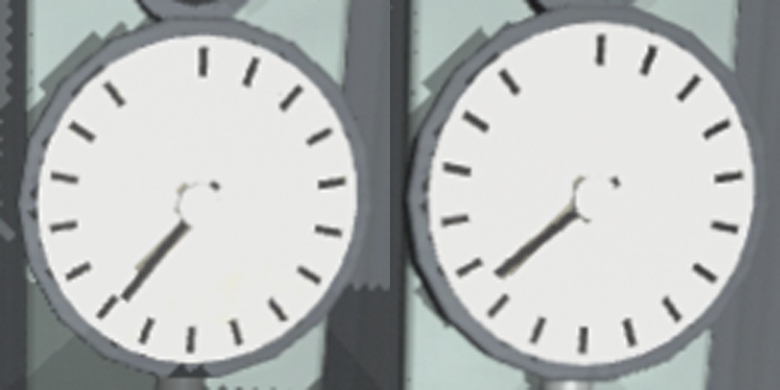

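View pics/w13.png

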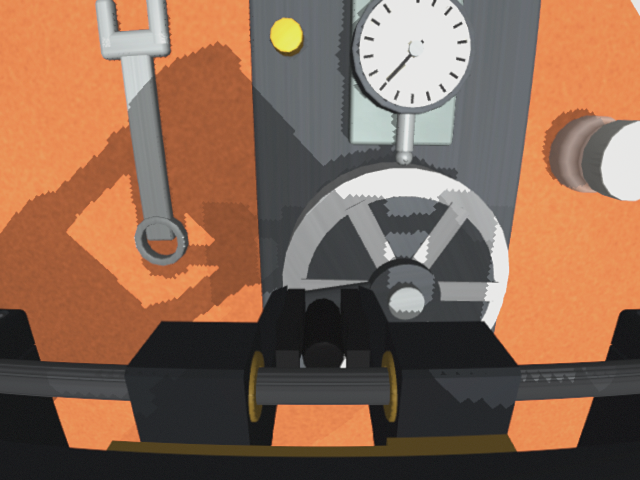

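```bash
python3 -m jog '[-1,0.24,0.32,0,0,0,0, -1,0.51,0.61,0,0,0,0, -1,0.81,0.87,0,0,0,0, -1,1.14,1.1,0,0,0,0, -1,1.48,1.3,0,0,0,0]' 15
python3 -m jog '[-1,0,0,0,0,0,0, -1,0,0,0,0,0,0, 0,0,0,0,0,0,0, 0,0,0,0,0,0,0, 0,0,0,0,0,0,0]'
python3 -m jog '[0,0,0,1.5,0,0,0, 0,0,0,4,0,0,0, 0,0,0,7,0,0,0, 0,0,0,10,0,0,0, 0,0,0,10,0,0,0]'
python3 -m jog '[0,0,0,0,0,0,0, 0,0,0,0,0,0,0, 0,0,0,0,0,0,0, 0,0,0,0,0,0,0, 0,0,0,0,0,0,0]'
python3 look.py w14
```

```text
time_s: 19.2
eef_pos: [0.5347, 0.0275, 0.0706]
eef_rot: [0.917, 0.399, -0.001, 0.001]
contact_force: [-4.8, -4.3, -3.7]
grip_width: 0.0152
time_s: 19.62
eef_pos: [0.5356, 0.0277, 0.072]
eef_rot: [0.917, 0.399, 0.0, 0.001]
contact_force: [0.5, -0.4, -0.9]
grip_width: 0.0335
time_s: 20.03
eef_pos: [0.5405, 0.028, 0.18]
eef_rot: [0.917, 0.399, 0.006, 0.004]
contact_force: [1.1, 0.3, 0.8]
grip_width: 0.0439
time_s: 20.45
eef_pos: [0.5394, 0.028, 0.1784]
eef_rot: [0.917, 0.399, 0.005, 0.003]
contact_force: [0.3, 0.2, 0.2]
grip_width: 0.0442
wheel_axis 0.92 [365.4 259.1] [ 0.5494 -0.0115  0.0635]
crank_top 0.92 [313.9 259.1] [0.5314 0.0252 0.101 ]
stand 0.64 [355.6 230.3] [ 0.5508 -0.0077  0.    ]
plunger 0.65 [366.1 175.5] [0.5909 0.0315 0.042 ]
bearing 0.71 [439.2  36.8] [0.7043 0.0685 0.012 ]
bushing 0.61 [292.7  93.7] [0.591  0.1146 0.012 ]
```

View pics/w14.png

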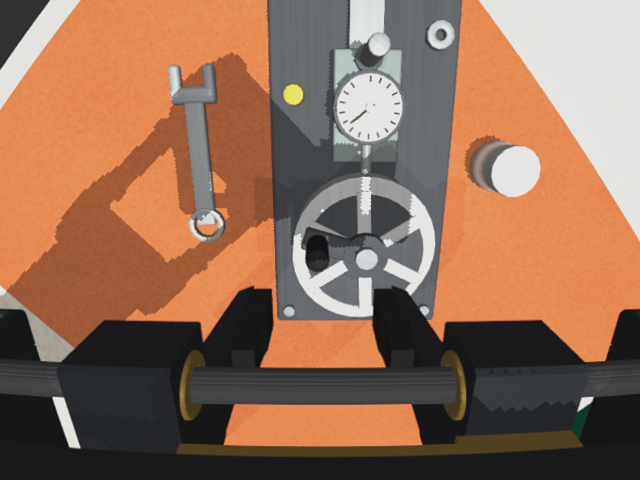

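```bash
python3 crop.py w14 369 106
python3 - <<'E'
import sys; src=open('rim.py').read()
src=src[:src.index('for n,p,q')]+"for n,p,q in [('w14',[0.5394,0.028,0.1784],[0.917,0.399,0.005,0.003])]:"+src[src.index('\n    c=('):]
exec(src)
E
```

```text
(no output)
```

View pics/c_w14.png

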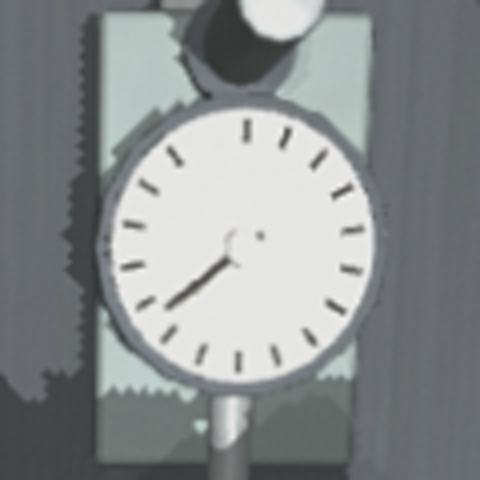

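View pics/pol_w14.png

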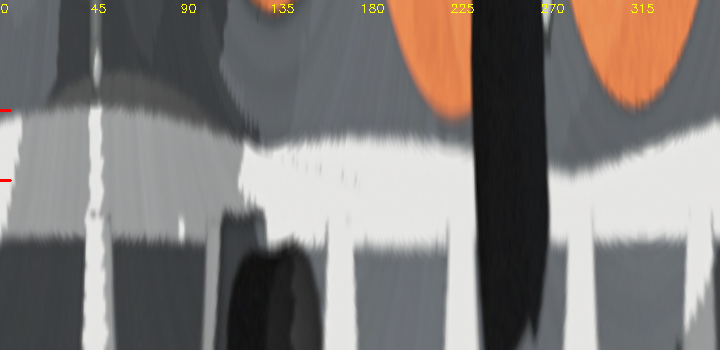

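```bash
python3 -c "
from rig import ctrl
s=ctrl.observe(); print(s['contact_force'],s['time_s']); ctrl.job_done()"
```

```text
[0.54960761 0.31561035 0.06550407] 20.85
the job is handed in; nothing more can be done
```

I've handed the job in at 20.9 s, with the wheel's highest spot under the plunger and the dial reading about 11.6 mm. No verdict is reported.

**Setting the gauge:** I gripped the post and slid the gauge in. The first push went too deep: the dial read 13 mm. I re-gripped the post and backed off about 3.5 mm. My first re-grip missed and closed behind the post without harm.

**Finding the spot:** I led the crank round by its handle about 165°, then back about 30° to the peak. These are the dial readings against the handle's angle:

| Handle angle | Dial reading |
|---|---|
| -19° (start, the lower bump) | about 9.5 mm |
| 85° | about 10.8 mm |
| 116° (left here) | about 11.5 mm |
| 146° | about 10.9 mm |

I did not gauge the rest of the rim with the plunger. For that part I relied on the rim's outline unwrapped from the wrist camera pictures. It shows one peak of about 59 mm and a lower bump of about 57.5 mm.

**Last checks:**
- **Position:** after letting go and lifting clear, the unwrapped rim put the peak at the plunger's bearing.
- **Travel:** the 11.6 mm reading is inside the allowed 1 to 15.7 mm, though nearer three quarters of the travel than half. I set it that way so that the low parts of the rim would still press.
- **Robot:** it was touching nothing, with under 1 N of contact force.
- **Other things:** the bearing and bushing were where they started, and nothing else looked moved in the wrist picture. I did not check the items outside that view.

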